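# Set the stock tags on the parts bins

### The job

Each of the four parts bins on the stand has a hinged wooden tag on its front: standing up it says the bin is full, tipped forward towards the robot it says reorder. With a closed fingertip, lightly push over the tags that are wrong, so that the tags of the full bins stand up and the tags of the nearly empty and empty bins are tipped forward. Only push the tags, do not take hold of or lift anything, and leave the tools and jars on the bench where they are.

Things in the scene. Friction and masses are not known exactly. Their poses are not given: they have to be found in the camera images.
- stand: dark wooden stand, 150 x 400 x 18 mm base plank with an 80 mm high back board along its far edge; fixed to the bench. Origin: centre of the plank's underside, on the bench top. Its +x points to the back board (away from the robot), its +y along the row of bins, z up. The four bins stand side by side on it, 94 mm apart along its y, in any order, square to it, tags on the near (-x) side
- fill_a (a point): middle of the top of what lies in bin a (its bare floor if empty). Bin a: open plywood bin, filled to just under its rim with dowel pins; 100 x 84 x 50 mm, walls 5 mm, fixed on the stand, rim 68 mm above the bench; axes as the stand's. Its tag's hinge pin lies along the stand's y, its middle 60 mm in front of (-x) this point and 78 mm above the bench
- tag_a (a joint): hinge of bin a's tag, rad: 0 = tipped forward (sloping towards the robot, rising 45 degrees above level from the pin to the free edge, which is out in the air; dark inlaid bar on its upper face); 1.22 = standing up (leaning 25 degrees back over the bin, dark inlaid disc on its front face). It is upright at 0.79 and, once 5 degrees past upright, falls by its own weight to the stop on that side.
- edge_a (a point): middle of the free edge of tag a, on the axis of the round bead (8 mm thick, 52 mm long) along that edge, 60 mm from the pin; it moves with the tag. Tag: wood, 52 mm wide, 5 mm thick, about 30 g, turning very easily (well under 1 N at the edge)
- fill_b (a point): middle of the top of what lies in bin b (its bare floor if empty). Bin b: open plywood bin, filled to just under its rim with small dark glue blocks; 100 x 84 x 50 mm, walls 5 mm, fixed on the stand, rim 68 mm above the bench; axes as the stand's. Its tag's hinge pin lies along the stand's y, its middle 60 mm in front of (-x) this point and 78 mm above the bench
- tag_b (a joint): hinge of bin b's tag, rad: 0 = tipped forward (sloping towards the robot, rising 45 degrees above level from the pin to the free edge, which is out in the air; dark inlaid bar on its upper face); 1.22 = standing up (leaning 25 degrees back over the bin, dark inlaid disc on its front face). It is upright at 0.79 and, once 5 degrees past upright, falls by its own weight to the stop on that side.
- edge_b (a point): middle of the free edge of tag b, on the axis of the round bead (8 mm thick, 52 mm long) along that edge, 60 mm from the pin; it moves with the tag. Tag: wood, 52 mm wide, 5 mm thick, about 30 g, turning very easily (well under 1 N at the edge)
- fill_c (a point): middle of the top of what lies in bin c (its bare floor if empty). Bin c: open plywood bin, nearly empty, a few dowel pins left on its floor; 100 x 84 x 50 mm, walls 5 mm, fixed on the stand, rim 68 mm above the bench; axes as the stand's. Its tag's hinge pin lies along the stand's y, its middle 60 mm in front of (-x) this point and 78 mm above the bench
- tag_c (a joint): hinge of bin c's tag, rad: 0 = tipped forward (sloping towards the robot, rising 45 degrees above level from the pin to the free edge, which is out in the air; dark inlaid bar on its upper face); 1.22 = standing up (leaning 25 degrees back over the bin, dark inlaid disc on its front face). It is upright at 0.79 and, once 5 degrees past upright, falls by its own weight to the stop on that side.
- edge_c (a point): middle of the free edge of tag c, on the axis of the round bead (8 mm thick, 52 mm long) along that edge, 60 mm from the pin; it moves with the tag. Tag: wood, 52 mm wide, 5 mm thick, about 30 g, turning very easily (well under 1 N at the edge)
- fill_d (a point): middle of the top of what lies in bin d (its bare floor if empty). Bin d: open plywood bin, empty; 100 x 84 x 50 mm, walls 5 mm, fixed on the stand, rim 68 mm above the bench; axes as the stand's. Its tag's hinge pin lies along the stand's y, its middle 60 mm in front of (-x) this point and 78 mm above the bench
- tag_d (a joint): hinge of bin d's tag, rad: 0 = tipped forward (sloping towards the robot, rising 45 degrees above level from the pin to the free edge, which is out in the air; dark inlaid bar on its upper face); 1.22 = standing up (leaning 25 degrees back over the bin, dark inlaid disc on its front face). It is upright at 0.79 and, once 5 degrees past upright, falls by its own weight to the stop on that side.
- edge_d (a point): middle of the free edge of tag d, on the axis of the round bead (8 mm thick, 52 mm long) along that edge, 60 mm from the pin; it moves with the tag. Tag: wood, 52 mm wide, 5 mm thick, about 30 g, turning very easily (well under 1 N at the edge)
- chisel: broad chisel with wooden handle, 255 mm long, at most 29 mm thick, lying on the bench in front of the bins, across the stand, below the tags; origin under its ferrule, blade along its +x
- gouge: narrow chisel with light handle, 235 mm long, at most 29 mm thick, lying in front of the bins, across the stand; origin under its ferrule, blade along its +x
- wax: amber jar with steel lid, 42 mm across, 42 mm tall, standing in front of the bins, lower than the tags; origin centre of its underside
- offcut: light wood offcut 60 x 40 x 28 mm, lying in front of the left bins; origin centre of its underside
- mallet: round dark carver's mallet standing on its head, 80 mm across, 190 mm tall; left of the stand; origin centre of its underside
- plane: small wooden plane 120 x 38 mm, about 62 mm tall, left of the stand's front; origin centre of its underside
- glue: white glue bottle 48 mm across, 120 mm tall, standing right of the stand; origin centre of its underside
- clamp: black C-clamp lying flat, 100 x 90 mm, 14 mm thick, with steel screw, right of the stand's front; origin centre of its frame, underside

How it is judged:
By the outcome, as a careful person would: the job done as asked, in the order asked, and still so for the second after the job is handed in, with the robot touching nothing.
It also fails if it takes over 38 s, if anything falls off the work surface, if the arm or the gripper's body presses on something with over 40 N, if the wrist force passes 120 N, or if a joint passes its speed limit or range.

### The arm

A 7-joint arm with a two-finger parallel gripper is mounted at the origin on the work surface. World frame = base frame: x ahead of the robot, y to its left, z up, the work surface at z = 0. Lengths are in m, angles in degrees, forces in N, time in s.
With the tool pointing down it reaches from about 0.4 to 0.875 m from the base axis. Payload 6.5 kg.
Tool frame: the origin (TCP) lies midway between the tips of the shut fingers; the grasp point (between the pads) lies 19 mm behind it; x points along the fingers, y is the direction in which the jaws open and shut, and the axes are right-handed (so a half turn about x gives the same grasp; the last joint's range is limited). The gripper opens to 88 mm and grips with 3 to 60 N. Pads are 18 mm wide; open, the fingers measure 123 mm over their backs; the gripper's body (75 mm by 187 mm) begins 45 mm behind the grasp point.
Start: joints at [-68.709, 30.733, -0.252, 88.115, 0.149, 61.152, -4.079], TCP at [0.276, 0.589, 0.239] pointing down, gripper open.
Joint ranges: [-154.64, 154.64], [-21.42, 123.67], [-72.66, 72.17], [13.99, 137.28], [-74.86, 254.86], [10.95, 109.41], [-158.01, 158.01]. Speed limits (degrees/s): [136.94, 136.94, 180, 180, 180, 180, 180].

### API

Orientations are given as a 3x3 rotation matrix whose columns are the frame's x, y, z axes.
In Python, from cell import sense, read_camera, camera_info, finish_job gives the robot as it stands.
- The arm moves only by the shell command python3 -m handwheel 'ROWS' [FORCE]. ROWS is JSON, one flat list of numbers, 5 for each row, row after row: the finger opening in mm, from 0 to 88.1, then the shift along the tool's x, y, z in mm, then the turn about the tool's x in degrees. In form: [hand, dx, dy, dz, spin, hand, dx, dy, dz, spin, ...]. A call has 1 to 20 rows; each row shifts and turns the commanded pose from where the row before left it, along the tool's axes as they then stand; what a row does not reach is not made up. A row lasts 1/8 s, in which the tool goes at most 62.5 mm and 10.7 degrees, less where a joint would pass 70% of its speed; a pose out of reach is approached as far as the arm can. A call with a gripper value outside its range is refused whole. The fingers move at their own pace and stop on an object; FORCE is the grip in N (left out, the last holds). Time passes only in rows, so rows that do not move let the fingers close. It gives the time, the measured TCP pose, the force and the opening at its end, in the units of the state.
- sense(): the state, without advancing time (a new reading comes with each control period).
- read_camera(name): name is "side" or "top" or "wrist"; returns (picture, depth): 480x640x3 uint8, red, green, blue; 480x640 float32, m along the optical axis (not along the pixel's ray), 0 where there is no reading.
- camera_info(name): a dict with "camera_matrix" (3x3 intrinsics, pixels), "rvec" (rotation vector, rad) and "tvec" (3), from world to camera coordinates, as OpenCV has them. Camera axes: x right, y down, z forward; pixel columns grow to the right and rows downward; lengths in m; the calibration is good to about 2 mm. The wrist camera is an equidistant fisheye: a pixel r from the principal point sees the ray r / f radians off the axis. A picture is of the moment at which its call begins: read the wrist's pose just before it. camera_info takes no time and is no camera call; for the wrist camera it gives the pose at the moment of the call.
- finish_job(): hands the job in, once; it reports no verdict.
The state is a dict: "clock": time; "q": joint angles; "joint_velocities": joint speeds; "joint_torque": joint torques, N m; "position": TCP position; "tcp_rot": TCP orientation; "force": force on the tool from outside, world axes, zero at the start; "moment": the same for the moment, N m; "gripper_width": opening from 0.0 (shut) to 1.0 (fully open).
Only numpy, scipy, OpenCV 4.12 (cv2) and the standard library are available. Lean on these libraries where they do the work, as an engineer would, in place of code of your own. Each camera call takes 0.05 s, during which the arm holds its last target.

## Working session

There is one attempt and no reset: what is moved stays moved. The work goes in short steps, Python scripts to look and compute and a shell command to move; the robot and the scene stay as the last step left them, time stands still between calls to the robot, and variables do not carry over. Pictures are saved under pics/ and viewed, and the job is handed in when it is done.

```bash
mkdir -p pics; ls; python3 - <<'E'
from cell import *
import cv2
s=sense(); print(s)
for n in("side","top","wrist"):
    im,d=read_camera(n); cv2.imwrite(f"pics/{n}0.png",im[:,:,::-1]); 
    import numpy as np; np.save(f"pics/{n}0.npy",d); print(n,camera_info(n))
print(sense()['clock'])
E
```

```text
pics
{'clock': 0.0, 'q': array([-68.70904479,  30.77864439,  -0.25523751,  88.17032059,
         0.14925201,  61.15374793,  -4.0793963 ]), 'joint_velocities': array([ 0.11532775, -0.02483719,  0.00948926, -0.00727567,  0.01106567,
        0.00999316,  0.02930536]), 'joint_torque': array([ 2.71759200e-04, -5.70988548e+01,  9.90802981e-01, -2.51604438e+01,
       -5.61950135e-02,  1.79605134e-02,  1.61907701e-04]), 'position': array([0.27530682, 0.58812344, 0.23782854]), 'tcp_rot': array([[-6.40456698e-04,  4.23864098e-01,  9.05725575e-01],
       [-1.66815712e-03,  9.05724047e-01, -4.23864562e-01],
       [-9.99998404e-01, -1.78235946e-03,  1.26994878e-04]]), 'force': array([0.92227629, 0.69889978, 0.34830313]), 'moment': array([ 0.0391911 , -0.00813916,  0.02796187]), 'gripper_width': 1.0002716577809894}
side {'camera_matrix': array([[500.97746667,   0.        , 324.28751483],
       [  0.        , 500.97746667, 239.80558592],
       [  0.        ,   0.        ,   1.        ]]), 'rvec': array([ 2.28679995, -0.81218155,  0.33137958]), 'tvec': array([-0.46990761,  0.34492885,  0.67581145])}
top {'camera_matrix': array([[467.07724502,   0.        , 331.18592074],
       [  0.        , 467.07724502, 232.52047622],
       [  0.        ,   0.        ,   1.        ]]), 'rvec': array([ 2.20940006, -2.20138766,  0.10158817]), 'tvec': array([-0.00785077,  0.61990812,  0.90185207])}
wrist {'camera_matrix': array([[371.64829954,   0.        , 318.92647221],
       [  0.        , 371.64829954, 240.4908953 ],
       [  0.        ,   0.        ,   1.        ]]), 'rvec': array([-2.44389818, -1.55438811, -0.21701285]), 'tvec': array([-0.64783798, -0.03830171,  0.38876297])}
0.15
```

View pics/side0.png

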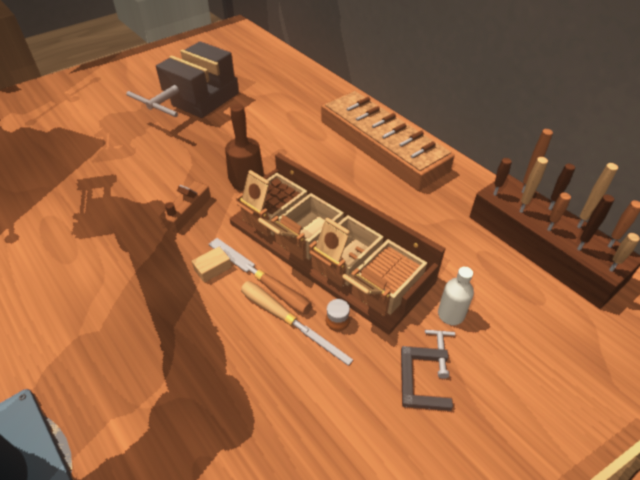

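View pics/top0.png

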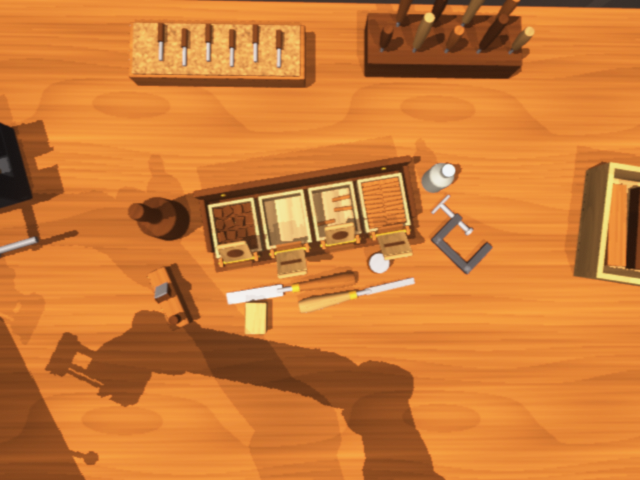

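```bash
cat > h.py <<'E'
import numpy as np,cv2
from cell import *
def unproj(name,d,u,v,info=None,r=1):
    i=info or camera_info(name);K=i['camera_matrix'];R=cv2.Rodrigues(i['rvec'])[0]
    w=d[v-r:v+r+1,u-r:u+r+1];z=np.median(w[w>0])
    p=np.array([(u-K[0,2])/K[0,0]*z,(v-K[1,2])/K[1,1]*z,z])
    return R.T@(p-i['tvec'])
E
python3 - <<'E'
import cv2
a=cv2.imread('pics/top0.png')[140:280,180:440]; cv2.imwrite('pics/topc.png',cv2.resize(a,None,fx=3,fy=3,interpolation=2))
a=cv2.imread('pics/side0.png')[140:340,220:460]; cv2.imwrite('pics/sidec.png',cv2.resize(a,None,fx=3,fy=3,interpolation=2))
E
```

```text
(no output)
```

View pics/topc.png

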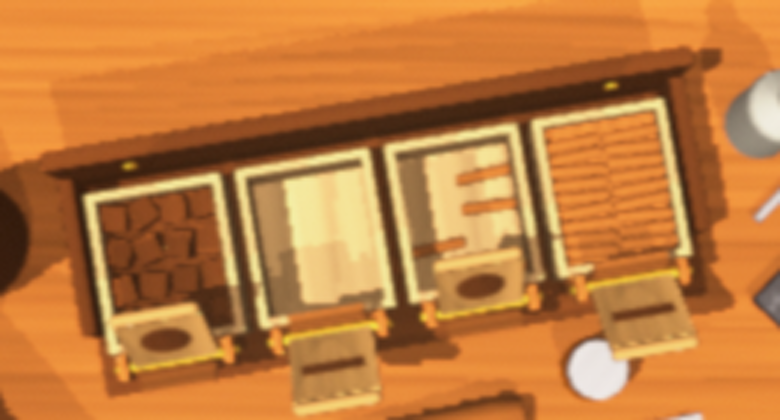

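View pics/sidec.png

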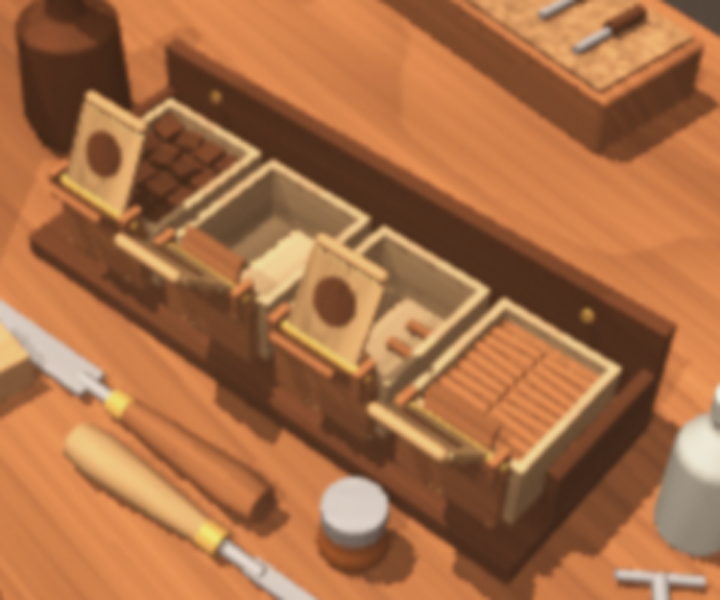

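```bash
python3 - <<'E'
from h import *
i=camera_info('top');d=np.load('pics/top0.npy')
K=i['camera_matrix'];R=cv2.Rodrigues(i['rvec'])[0];c=-R.T@i['tvec']
def plane(u,v,z):
    r=R.T@np.linalg.inv(K)@[u,v,1];return c+r*(z-c[2])/r[2]
np.set_printoptions(precision=4,suppress=True)
for n,u,v,z in [('a FL',533,122,.068),('a FR',664,100,.068),('a NR',690,258,.068),('a NL',560,275,.068),
 ('c FL',385,147,.068),('c FR',516,124,.068),('b FL',83,195,.068),('b NL',110,350,.068),('pinaL',583,288,.078),('pinaR',684,270,.078),('pincL',428,313,.078),('pincR',535,297,.078),
 ('edgea L',614,352,.12),('edgea R',694,343,.12),('edgec L',436,262,.132),('edgec R',520,250,.132),('fillb',160,250,.06),('filla',610,190,.06),('fillc',430,210,.03),('glue',770,110,.12),('wax',598,365,.042),('backL',50,172,.098),('backR',715,56,.098),('chisel',520,415,.025)]:
    U,V=180+u/3,140+v/3
    print(n,plane(U,V,z),unproj('top',d,round(U),round(V),i))
s=sense();print(s['position'])
E
```

```text
a FL [ 0.715  -0.0537  0.068 ] [ 0.7145 -0.0544  0.0671]
a FR [ 0.7296 -0.1364  0.068 ] [ 0.7348 -0.1401  0.0444]
a NR [ 0.6299 -0.1521  0.068 ] [ 0.6335 -0.1618  0.0198]
a NL [ 0.6188 -0.0705  0.068 ] [ 0.6187 -0.0719  0.0608]
c FL [0.6985 0.039  0.068 ] [0.699  0.0397 0.0643]
c FR [ 0.7136 -0.043   0.068 ] [ 0.7225 -0.0466  0.0201]
b FL [0.6671 0.2256 0.068 ] [0.6703 0.2312 0.0412]
b NL [0.5713 0.2073 0.068 ] [0.5711 0.2172 0.0186]
pinaL [ 0.6102 -0.0836  0.078 ] [ 0.6098 -0.0819  0.0867]
pinaR [ 0.6217 -0.1463  0.078 ] [ 0.6211 -0.1446  0.0865]
pincL [0.5945 0.0119 0.078 ] [0.5948 0.0114 0.0863]
pincR [ 0.6046 -0.054   0.078 ] [ 0.6042 -0.0526  0.0866]
edgea L [ 0.5706 -0.0965  0.12  ] [ 0.5711 -0.0968  0.1222]
edgea R [ 0.576  -0.1436  0.12  ] [ 0.5765 -0.1423  0.1234]
edgec L [0.622  0.0081 0.132 ] [0.6225 0.0087 0.1325]
edgec R [ 0.6292 -0.0405  0.132 ] [ 0.6294 -0.0396  0.136 ]
fillb [0.6338 0.1791 0.06  ] [0.6342 0.1792 0.0632]
filla [ 0.6734 -0.1032  0.06  ] [ 0.6739 -0.1024  0.0607]
fillc [0.6632 0.0102 0.03  ] [0.6641 0.0108 0.0226]
glue [ 0.7142 -0.1901  0.12  ] [ 0.7196 -0.1991  0.0876]
wax [ 0.5629 -0.0976  0.042 ] [ 0.5622 -0.097   0.0412]
backL [0.6772 0.2385 0.098 ] [0.6784 0.2389 0.0943]
backR [ 0.7513 -0.1624  0.098 ] [ 0.7725 -0.1833 -0.0001]
chisel [ 0.5303 -0.0489  0.025 ] [ 0.531  -0.0481  0.0267]
[0.2754 0.5883 0.2381]
```

```bash
python3 -m handwheel '[0,0,0,0,-8.8, 0,0,0,0,-8.8, 0,0,0,0,-8.8, 0,0,0,0,-8.7, 0,0,-41,17,0, 0,0,-41,17,0, 0,0,-41,17,0, 0,0,-41,17,0, 0,0,-41,17,0, 0,0,-41,17,0, 0,0,-41,17,0, 0,0,-41,17,0, 0,0,-41,17,0, 0,0,-41,17,0, 0,0,-41,17,0, 0,0,-41,17,0, 0,0,-41,17,0, 0,0,-41,17,0, 0,0,-41,17,0, 0,0,0,0,0]' 10
python3 - <<'E'
from h import *
s=sense();np.set_printoptions(precision=4,suppress=True)
p=s['position'];R=s['tcp_rot'];print(s['clock'],p,s['gripper_width'],s['q'])
print(R)
print('yaw of tool z',np.degrees(np.arctan2(R[1,2],R[0,2])))
print('tool-axes shift to behind c',R.T@(np.array([.6547,-.0113,.2])-p)*1e3)
for n in('wrist','side'):
    im,d=read_camera(n);cv2.imwrite(f'pics/{n}1.png',im[:,:,::-1]);np.save(f'pics/{n}1.npy',d)
E
```

```text
clock: 2.65
position: [0.6347, 0.0226, 0.2383]
tcp_rot: [[0.0, -0.168, 0.986], [-0.003, 0.986, 0.168], [-1.0, -0.003, -0.0]]
force: [-0.8, -0.4, 0.5]
gripper_width: 0.004
2.65 [0.6347 0.0226 0.2383] 0.004360902607518121 [-8.0261 29.255   2.6276 90.7209 -1.3141 60.0584 94.5833]
[[ 0.0002 -0.1678  0.9858]
 [-0.0025  0.9858  0.1678]
 [-1.     -0.0025 -0.0002]]
yaw of tool z 9.660457055919371
tool-axes shift to behind c [ 38.3945 -36.7122  14.0404]
```

```bash
python3 - <<'E'
import cv2
a=cv2.imread('pics/wrist1.png'); b=cv2.imread('pics/side1.png')[60:360,150:500]
b=cv2.resize(b,(560,480),interpolation=2)
cv2.imwrite('pics/side1c.png',b)
E
```

```text
(no output)
```

View pics/wrist1.png

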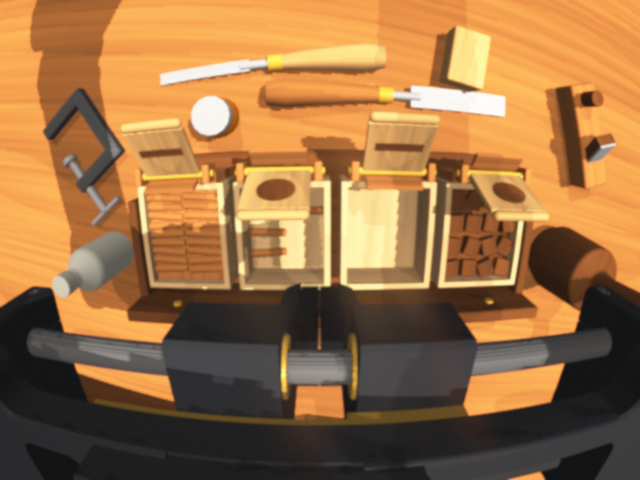

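View pics/side1c.png

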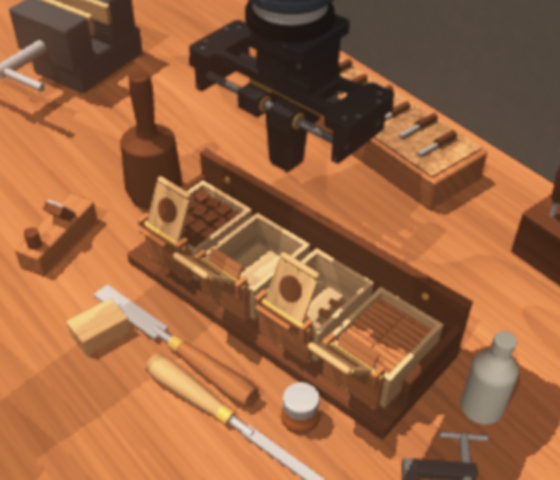

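```bash
python3 -m handwheel '[0,0,-18,7,0, 0,0,-19,7,0, 0,0,0,0,0, 0,30,0,0,0, 0,30,0,0,0, 0,30,0,0,0, 0,20,0,0,0, 0,14,0,0,0, 0,0,0,0,0]'
python3 - <<'E'
from h import *
im,d=read_camera('side');b=cv2.resize(im[60:360,150:500,::-1],(700,600),interpolation=2);cv2.imwrite('pics/side2.png',b)
E
```

```text
clock: 3.88
position: [0.6535, -0.0065, 0.1141]
tcp_rot: [[-0.001, -0.174, 0.985], [0.0, 0.985, 0.174], [-1.0, 0.0, -0.001]]
force: [-0.4, -0.6, 0.6]
gripper_width: 0.008
```

View pics/side2.png

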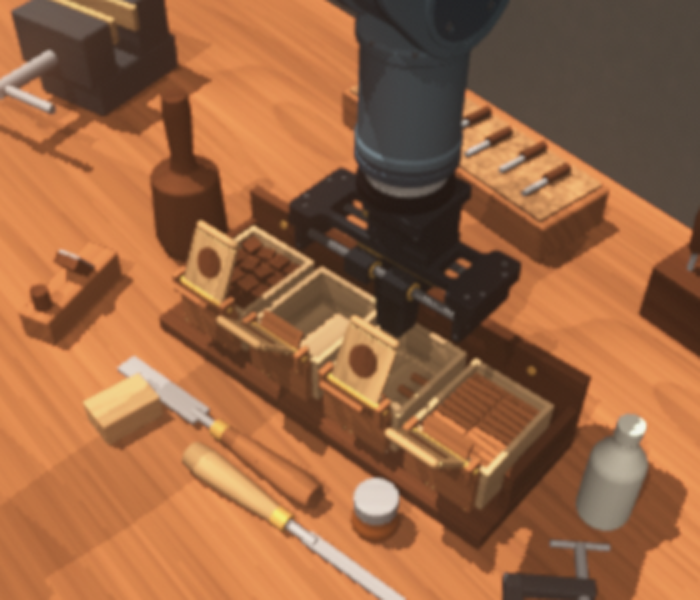

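```bash
python3 -m handwheel '[0,0,-5,-6,0, 0,0,0,-6,0, 0,0,0,-6,0, 0,0,0,-6,0, 0,0,0,-6,0, 0,0,0,-6,0, 0,0,0,-6,0, 0,0,0,-6,0, 0,0,0,-5,0, 0,0,0,-4,0, 0,0,0,0,0, 0,0,0,8,0, 0,0,0,10,0]'
python3 - <<'E'
from h import *
im,d=read_camera('side');b=cv2.resize(im[60:360,150:500,::-1],(700,600),interpolation=2);cv2.imwrite('pics/side3.png',b)
im,d=read_camera('wrist');cv2.imwrite('pics/wrist3.png',im[:,:,::-1])
E
```

```text
clock: 5.55
position: [0.6173, -0.0181, 0.1148]
tcp_rot: [[0.0, -0.174, 0.985], [0.0, 0.985, 0.174], [-1.0, -0.0, 0.0]]
force: [0.1, -0.1, 0.5]
gripper_width: 0.005
```

View pics/side3.png

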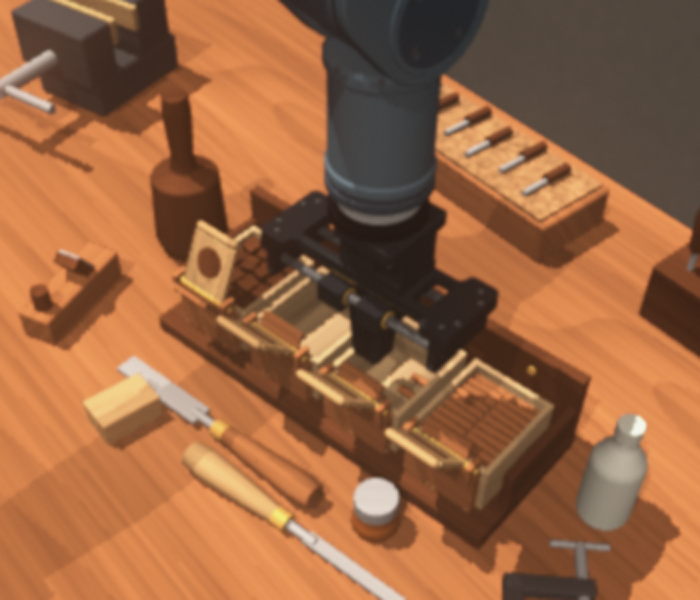

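View pics/wrist3.png

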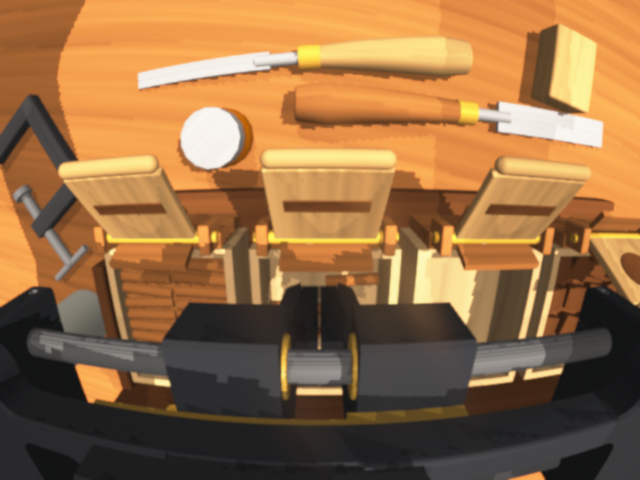

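```bash
python3 -m handwheel '[0,-25,0,0,0, 0,-30,0,0,0, 0,-25,0,0,0, 0,0,0,0,0, 0,0,-24,-25,0, 0,0,-24,-25,0, 0,0,-24,-25,0, 0,0,-24,-25,0, 0,0,0,0,0, 0,30,0,0,0, 0,30,0,0,0, 0,26,0,0,0, 0,0,0,0,0]'
python3 - <<'E'
from h import *
im,d=read_camera('side');b=cv2.resize(im[60:360,150:500,::-1],(700,600),interpolation=2);cv2.imwrite('pics/side4.png',b)
E
```

```text
clock: 7.28
position: [0.5332, -0.1288, 0.1065]
tcp_rot: [[-0.005, -0.175, 0.985], [0.001, 0.985, 0.175], [-1.0, 0.002, -0.004]]
force: [-0.4, -0.2, 0.0]
gripper_width: 0.008
```

View pics/side4.png

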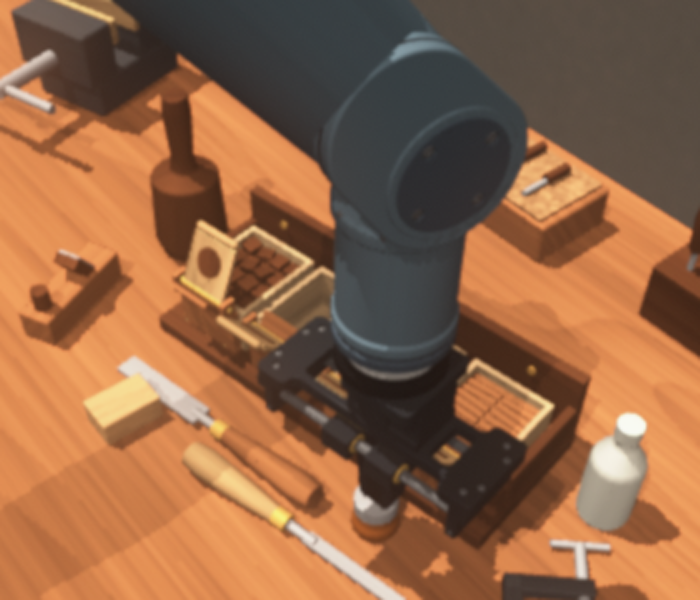

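```bash
python3 -m handwheel '[0,0,0,8,0, 0,0,0,6,0, 0,0,0,6,0, 0,0,0,6,0, 0,0,0,6,0, 0,0,0,6,0, 0,0,0,6,0, 0,0,0,6,0, 0,0,0,6,0, 0,0,0,6,0, 0,0,0,6,0, 0,0,0,6,0, 0,0,0,6,0, 0,0,0,5,0, 0,0,0,0,0, 0,0,0,-10,0, 0,0,0,-20,0, 0,0,0,-30,0]'
python3 - <<'E'
from h import *
im,d=read_camera('side');b=cv2.resize(im[60:360,150:500,::-1],(700,600),interpolation=2);cv2.imwrite('pics/side5.png',b)
im,d=read_camera('wrist');cv2.imwrite('pics/wrist5.png',im[:,:,::-1])
E
```

```text
clock: 9.57
position: [0.5593, -0.1258, 0.109]
tcp_rot: [[0.002, -0.174, 0.985], [-0.0, 0.985, 0.174], [-1.0, -0.0, 0.002]]
force: [-0.4, 0.2, -0.3]
gripper_width: 0.006
```

View pics/side5.png

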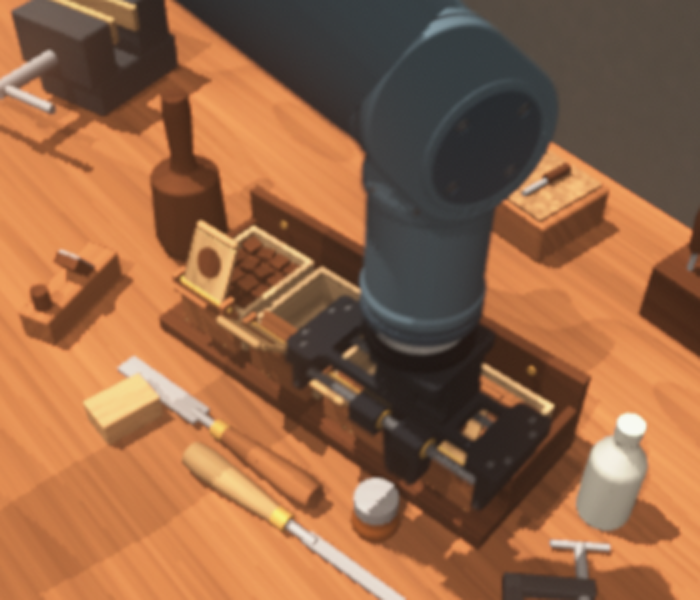

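View pics/wrist5.png

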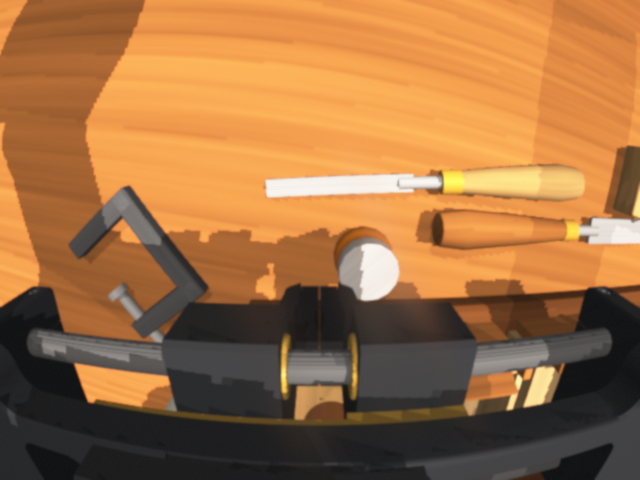

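```bash
python3 -m handwheel '[0,0,0,-30,0, 0,-20,0,-20,0, 0,-40,0,-10,0, 0,-45,0,-10,0, 0,-45,0,-10,0, 0,0,0,0,0, 0,0,0,0,0]'
python3 - <<'E'
from h import *
im,d=read_camera('side');a=cv2.resize(im[140:340,220:460,::-1],(400,333),interpolation=2)
im,d2=read_camera('top');b=cv2.resize(im[140:340,120:520,::-1],(800,400)[:2],interpolation=2)
cv2.imwrite('pics/side6.png',cv2.resize(a,(720,600)));cv2.imwrite('pics/top6.png',b)
E
```

```text
clock: 10.55
position: [0.4806, -0.1395, 0.2585]
tcp_rot: [[0.001, -0.174, 0.985], [0.0, 0.985, 0.174], [-1.0, 0.0, 0.001]]
force: [0.2, 0.3, -0.3]
gripper_width: 0.008
```

View pics/side6.png

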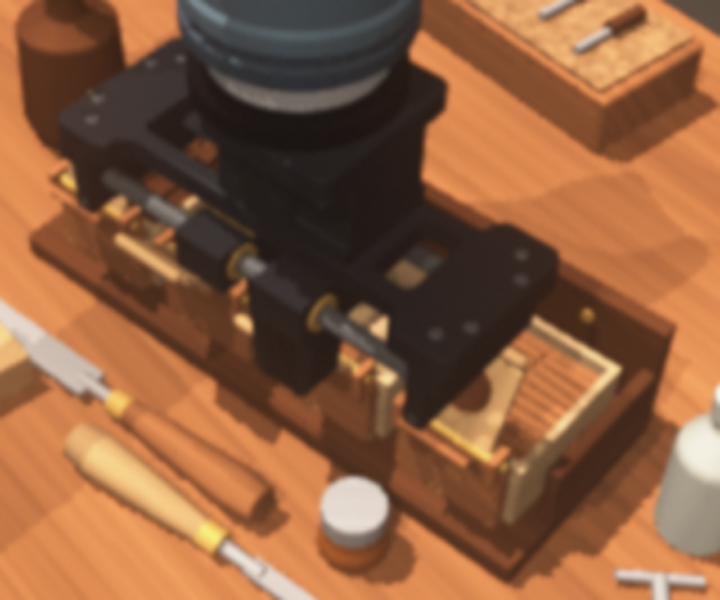

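View pics/top6.png

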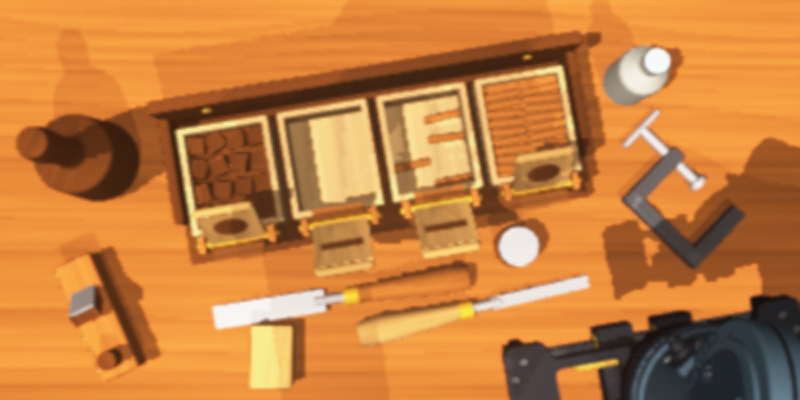

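The top view shows b standing (disc at 230,227), d tipped (343,243), c tipped (445,225) and a standing (545,172). The tools and jars look unmoved, and the robot is clear of everything.

```bash
python3 -c "
from cell import *
print(finish_job())"
```

```text
the job is handed in; nothing more can be done
None
```

The tags now match the bins, and the job is handed in at about 10.7 s of the 38 s allowed. Two tags were wrong. With the fingers closed, I tipped tag c (nearly empty) forward from behind and pushed tag a (full of dowel pins) back to standing. I did not touch tags b and d, which were already right.

The last top picture shows a and b standing with their discs showing, and c and d tipped forward with their bars showing. The tools and jars look as they did at the start, judged by eye. The gripper was clear of everything, and every wrist force reading was about 1 N or less. These came at the end of each move, so they do not cover the pushes themselves. In the last side picture the gripper hid part of the row, so only tag a could be checked there. No check failed or disagreed.

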